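# Turn over a sample leaf on the stockroom stand

## Robot

A 7-joint arm with a two-finger parallel gripper is mounted at the origin on the work surface. World frame = base frame: x ahead of the robot, y to its left, z up, the work surface at z = 0. Lengths are in m, angles in degrees, forces in N, time in s.
With the tool pointing down it reaches from about 0.425 to 0.875 m from the base axis. Payload 4.7 kg.
Tool frame: the origin (TCP) lies between the finger pads; the fingertips stand 8 mm ahead of it and the grasp point (between the pads) lies 11 mm behind it; z points along the fingers, y is the line along which they close (so a half turn about z gives the same grasp; the last joint's range is limited). The gripper opens to 87 mm and grips with 3 to 60 N. Pads are 19 mm wide; open, the fingers measure 117 mm over their backs; the gripper's body (75 mm by 190 mm) begins 51 mm behind the grasp point.
Start: joints at [-69.494, 18.392, -4.016, 83.108, 1.295, 78.541, -3.26], TCP at [0.219, 0.612, 0.231] pointing down, gripper open.
Joint ranges: [-163.93, 163.93], [-17.29, 119.83], [-79.2, 71.16], [3.27, 140.29], [-89.18, 269.18], [5.43, 117.66], [-154.24, 154.24]. Speed limits (degrees/s): [147.25, 147.25, 180, 180, 180, 180, 180].

## Interface

Orientations are given as [roll, pitch, yaw] about the fixed x, y, z axes, in that order (R = Rz(yaw) Ry(pitch) Rx(roll)).
In Python, from cell import env, viewer gives the robot as it stands. The module is installed in compiled form; this text tells all that it offers.
- The arm moves only by the tool arm_command, never from a script. Its argument "series" is a list of rows, each a list of 2 entries, a list of its own where there are three numbers: the shift along the tool's x, y, z in mm, then the turn about the tool's z in rad. A call has exactly 5 rows; each row is the pose to reach, as a shift and turn from the pose commanded when the call began, along the tool's axes at that moment; what a row does not reach only later rows make up. A row lasts 1/10 s, in which the tool goes at most 50 mm and 8.59 degrees, less where a joint would pass 70% of its speed; a pose out of reach is approached as far as the arm can. A call with a gripper value outside its range is refused whole. "grip" is the gripper command: -1 is fully open, 1 is shut, values between are in proportion, set as the call begins (left out, the last holds). The fingers move at their own pace and stop on an object; "grip_force" is the grip in N (left out, the last holds). Time passes only in rows, so rows that repeat a pose let the fingers close, or fill a call up. It gives the time, the measured TCP pose, the force, the opening and the grip force at its end, in the units of the state.
- env.get_obs(): the state, without advancing time (a new reading comes with each control period).
- viewer.read_camera(name): name is "scene" or "top" or "wrist"; returns (picture, depth): 384x512x3 uint8, blue, green, red; 384x512 float32, m along the optical axis (not along the pixel's ray), 0 where there is no reading.
- viewer.calibration(name): a dict with "K" (3x3 intrinsics, pixels), "dist" ([k1, k2, p1, p2, k3] as OpenCV has them; the pictures are not rectified), "T" (4x4, takes a point from camera to world coordinates); the wrist camera has in their place "hand_eye" (4x4, takes a point from camera to tool coordinates, whose origin is the TCP and whose axes are the flange's). Camera axes: x right, y up, looking along -z (the intrinsics and any distortion apply to the point x, -y, -z); pixel columns grow to the right and rows downward; lengths in m; the calibration is good to about 2 mm. A picture is of the moment at which its call begins: read the wrist's pose just before it. calibration takes no time and is no camera call.
- env.sign_off(): hands the job in; it is judged then, once.
The state is a dict: "time_s": time; "qpos": joint angles; "joint_velocities": joint speeds; "effort": joint torques, N m; "tool_pos": TCP position; "tool_rot": TCP orientation; "force": force on the tool from outside, world axes, zero at the start; "wrist_torque": the same for the moment, N m; "grip_width": finger opening in m; "grasp_force": force on a finger pad.
Only numpy, scipy, OpenCV 4.12 (cv2) and the standard library are available. Lean on these libraries where they do the work, as an engineer would, in place of code of your own. Each camera call takes 0.05 s, during which the arm holds its last target. There are 200 camera calls.

## Task

On the wooden sample stand, turn the aluminium leaf with the round opening over its spine, pushing it with the fingertips, and press it gently down until it lies flat on the other half of the stand. Do not pinch or grip anything, leave the leaf with the square opening as it is, and do not shift the other things standing about; finish clear of everything.

Things in the scene. Friction and masses are not known exactly. Their poses are not given: they have to be found in the camera images.
- stand: wooden sample stand, fixed: flat top 220 (its x, along the spine) x 240 mm (its y), 15 mm thick, upper face 70 mm above the table, on runners set 40 mm in from the long edges; 4 mm rubber strips along those edges. Origin on the table under its middle. Its x runs along the spine; both leaves start on its -y half, the +y half is empty.
- round_unit: hinge and leaf with the round opening: aluminium plate 4 mm thick, 86 mm along the spine, reaching 127 mm from the hinge axis, opening 52 mm across, and a 46 mm wide tab in the middle of its outer edge reaching 170 mm from the axis, so overhanging the stand by 50 mm. Origin on the stand's top, 6 mm under the hinge axis; axes as the stand's.
- round_spine (a point): middle of that leaf's hinge axis, 76 mm above the table, in the mid-plane of the plate; axes as the stand's (x along the hinge, y to the empty half). It lies 52 mm from the stand's middle along the spine, at either end: the two leaves may have swapped places.
- round_leaf (a joint): hinge angle of the leaf with the round opening: 0 = flat on the -y half, 1.57 = upright, 3.14 = flat on the +y half (stops at 0 and 3.14). Starts at 0 to 0.3. The stiff hinge keeps the leaf wherever it is left, it does not fall; 1 to 4 N at the tab turns it.
- round_tab (a point): middle of that leaf's tab, 150 mm from the hinge axis, in the mid-plane of the plate; its axes turn with the leaf (at angle 0 they are the stand's).
- square_spine (a point): middle of the hinge axis of the other leaf, the one with the 48 mm square opening, on the same spine line.
- square_leaf (a joint): hinge angle of the leaf with the square opening (same size, tab and hinge as the other); starts at 0 to 0.3, to be left as it is.
- square_tab (a point): middle of the square-opening leaf's tab, 150 mm from its hinge axis.
- collar: plain steel pipe collar, a ring 44 mm across and 25 mm high, standing on the empty half of the stand beside the square-opening leaf's side; origin at its underside
- tin: metal can 60 mm across, 90 mm high, on the table past the far end of the stand; origin at its underside
- tape: roll of packing tape lying flat, ring 90 mm across, 48 mm high, on the table past the far end of the stand; origin at its underside
- marker: black marker, 120 x 14 x 14 mm, lying on the table past the far end of the stand; origin at its underside
- flashing: black rubber pipe flashing, cone 100 mm across and 55 mm high, on the table beyond the empty half; origin at its underside
- driver: screwdriver lying on the table beyond the tabs, handle about 30 mm thick; origin at its underside

How it is judged:
By the outcome, as a careful person would: the job done as asked, in the order asked, and still so for the second after the job is handed in, with the robot touching nothing.
It also fails if it takes over 45 s, if anything falls off the work surface, if the arm or the gripper's body presses on something with over 40 N, if the wrist force passes 120 N, or if a joint passes its speed limit or range.

## Working session

There is one attempt and no reset: what is moved stays moved. The work goes in short steps, Python scripts to look and compute and a tool call to move; the robot and the scene stay as the last step left them, time stands still between calls to the robot, and variables do not carry over. Pictures are saved under pics/ and viewed, at most 10 in all, crops included, and the job is handed in when it is done.

Besides the shell and the picture viewer there is one more tool, called after "Call:" as a command line: name --argument value ..., lists and objects as JSON in quotes. arm_command: Moves the arm, as the interface text tells. Its arguments: {"type":"object","properties":{"series":{"type":"array"},"grip":{"type":"number"},"grip_force":{"type":"number"}},"required":["series"]}

```bash
mkdir -p pics; ls; python3 - <<'E'
from cell import env, viewer
import cv2,numpy as np
o=env.get_obs();print(o['time_s'],o['tool_pos'],o['tool_rot'],o['grip_width'])
for n in ('scene','top'):
    p,d=viewer.read_camera(n);cv2.imwrite(f'pics/{n}0.png',p);np.savez(f'{n}0.npz',p=p,d=d)
    c=viewer.calibration(n);print(n,c['K'],c['dist'],np.round(c['T'],3))
print(viewer.calibration('wrist'))
E
```

```text
pics
0.0 [0.21895018 0.61143004 0.22941628] [-1.79887131e+02  5.41117430e-03  1.60301359e+02] 0.08704292144755726
scene [[486.11907102   0.         256.24863152]
 [  0.         486.11907102 191.16464737]
 [  0.           0.           1.        ]] [0.01255597 0.         0.         0.         0.        ] [[ 0.641 -0.488  0.593  1.331]
 [ 0.768  0.397 -0.503 -0.606]
 [ 0.01   0.777  0.629  0.872]
 [ 0.     0.     0.     1.   ]]
top [[447.16132094   0.         253.87307015]
 [  0.         447.16132094 194.95168744]
 [  0.           0.           1.        ]] [0.02437197 0.         0.         0.         0.        ] [[ 0.005  0.992 -0.123  0.458]
 [-1.     0.008  0.026  0.035]
 [ 0.027  0.123  0.992  1.057]
 [ 0.     0.     0.     1.   ]]
{'K': array([[275.50239084,   0.        , 255.1284409 ],
       [  0.        , 275.50239084, 194.60665662],
       [  0.        ,   0.        ,   1.        ]]), 'dist': array([-0.06309586,  0.        ,  0.        ,  0.        ,  0.        ]), 'hand_eye': array([[ 2.79310017e-04,  9.63012338e-01,  2.69457158e-01,
         7.29915930e-02],
       [ 9.99999875e-01, -1.57358479e-04, -4.74182338e-04,
        -5.61322566e-04],
       [-4.14242073e-04,  2.69457256e-01, -9.63012261e-01,
        -1.52823968e-01],
       [ 0.00000000e+00,  0.00000000e+00,  0.00000000e+00,
         1.00000000e+00]])}
```

View pics/scene0.png

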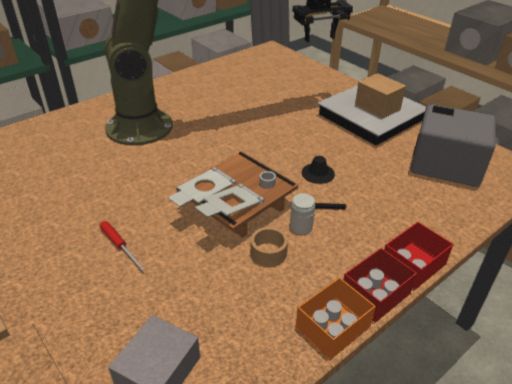

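View pics/top0.png

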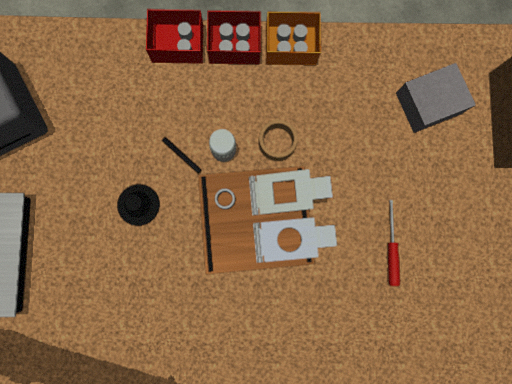

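The top view shows the round leaf at (290,240), nearer the robot, and the square leaf at (284,192). Their tabs point right (world -y), the empty half is to the left, and the collar is at (225,199).

```bash
cat > h.py <<'E'
import cv2,numpy as np
from cell import env,viewer
def cloud(n,d):
    c=viewer.calibration(n);h,w=d.shape
    u,v=np.meshgrid(np.arange(w),np.arange(h))
    q=cv2.undistortPoints(np.stack([u,v],-1).reshape(-1,1,2).astype(float),c['K'],c['dist']).reshape(h,w,2)
    P=np.stack([q[...,0]*d,-q[...,1]*d,-d],-1)
    return P@c['T'][:3,:3].T+c['T'][:3,3]
E
python3 - <<'E'
from h import *
f=np.load('top0.npz');p,d=f['p'],f['d'];W=cloud('top',d)
hsv=cv2.cvtColor(p,cv2.COLOR_BGR2HSV)
al=((hsv[...,1]<60)&(hsv[...,2]>140)&(d>0)).astype(np.uint8)
al[:150]=0;al[280:]=0;al[:,:246]=0;al[:,350:]=0
n,L,S,C=cv2.connectedComponentsWithStats(al)
for i in range(1,n):
    if S[i,4]<200: continue
    m=cv2.erode((L==i).astype(np.uint8),np.ones((3,3)))>0;Q=W[m]
    r=cv2.minAreaRect(Q[:,:2].astype(np.float32)*1000)
    print(i,S[i],r)
    A=np.c_[Q[:,:2],np.ones(len(Q))]
    k=np.linalg.lstsq(A,Q[:,2],rcond=None)[0];print('plane',k,'res',np.std(A@k-Q[:,2]),Q.min(0),Q.max(0))
    for y in np.arange(Q[:,1].min(),Q[:,1].max(),.015):
        s=Q[abs(Q[:,1]-y)<.004]
        if len(s):print(np.round([y,s[:,0].min(),s[:,0].max(),np.median(s[:,2])],4))
# stand
wd=((W[...,2]>.06)&(W[...,2]<.085)).astype(np.uint8);wd[:160]=0;wd[280:]=0;wd[:,:195]=0;wd[:,:]*=(np.arange(512)<315)[None].astype(np.uint8)
wd=cv2.morphologyEx(wd,cv2.MORPH_OPEN,np.ones((3,3)))
Q=W[wd>0];s=Q[Q[:,2]<.074]
print('stand',cv2.minAreaRect(s[:,:2].astype(np.float32)*1000),np.median(s[:,2]))
for u,v in [(225,199),(224,190),(222,145),(278,142),(139,205),(182,155),(393,265),(391,215)]:print(u,v,W[v,u])
E
```

```text
1 [ 252  169   81   45 2141] ((588.808349609375, -71.4097671508789), (81.4496841430664, 162.75686645507812), 5.405149459838867)
plane [ 0.01976608 -0.22026184  0.06882562] res 0.0017178751063460173 [ 0.54228364 -0.1541837   0.06957085] [0.63106505 0.0117948  0.11736739]
[-0.1542  0.5749  0.6119  0.1131]
[-0.1392  0.5751  0.6144  0.1108]
[-0.1242  0.5734  0.6144  0.1083]
[-0.1092  0.5518  0.6261  0.1046]
[-0.0942  0.5499  0.6311  0.1017]
[-0.0792  0.5501  0.6291  0.0982]
[-0.0642  0.5483  0.6276  0.0951]
[-0.0492  0.5464  0.6255  0.0912]
[-0.0342  0.5444  0.6264  0.0883]
[-0.0192  0.5443  0.6246  0.0845]
[-0.0042  0.5423  0.6223  0.0815]
[0.0108 0.5578 0.6071 0.08  ]
8 [ 253  217   84   46 2287] ((485.2966003417969, -86.23674011230469), (82.42486572265625, 161.392822265625), 5.622073650360107)
plane [ 0.00580279 -0.04073995  0.07509935] res 0.001728990686322494 [ 0.43842082 -0.16782174  0.07365845] [ 0.52791954 -0.00396391  0.08889904]
[-0.1678  0.4736  0.5018  0.0838]
[-0.1528  0.4714  0.5127  0.0847]
[-0.1378  0.4692  0.5104  0.084 ]
[-0.1228  0.4476  0.5256  0.0828]
[-0.1078  0.4475  0.5279  0.0821]
[-0.0928  0.4452  0.5255  0.0816]
[-0.0778  0.443   0.5254  0.0807]
[-0.0628  0.4451  0.5233  0.0798]
[-0.0478  0.4407  0.5231  0.08  ]
[-0.0328  0.4406  0.521   0.0797]
[-0.0178  0.4384  0.5187  0.0787]
stand ((528.7036743164062, 6.823089599609375), (222.285400390625, 238.95660400390625), 5.478362560272217) 0.06974917466702046
225 199 [0.57218906 0.07364596 0.06631461]
224 190 [0.58907355 0.07511662 0.09091437]
222 145 [0.68911935 0.0808222  0.09087412]
278 142 [ 0.71926221 -0.05000154  0.00204036]
139 205 [0.55865884 0.26615277 0.05306043]
182 155 [0.68278794 0.17899257 0.01111874]
393 265 [ 0.4275642  -0.31240687  0.02351878]
391 215 [ 0.54333642 -0.31444227  0.0155568 ]
```

Call:
arm_command --series '[[[-36,-31,0],-0.09],[[-72,-62,0],-0.18],[[-109,-93,0],-0.27],[[-145,-124,0],-0.36],[[-182,-155,0],-0.444]]' --grip 1 --grip_force 10

```text
time_s: 0.6
tool_pos: [0.3387, 0.4027, 0.2302]
tool_rot: [-180.0, -0.0, -174.0]
force: [0.1, 0.2, -0.7]
grip_width: 0.0549
grasp_force: 0.0
```

Call:
arm_command --series '[[[-20,-42,0],0],[[-40,-86,0],0],[[-60,-130,0],0],[[-80,-175,0],0],[[-100,-220,0],0]]'

```text
time_s: 1.1
tool_pos: [0.4601, 0.1938, 0.2304]
tool_rot: [180.0, -0.0, -174.2]
force: [0.8, 1.5, -0.3]
grip_width: 0.0152
grasp_force: 0.0
```

Call:
arm_command --series '[[[-8,-45,0],0],[[-16,-90,0],0],[[-24,-135,0],0],[[-32,-180,0],0],[[-36,-225,0],0]]'

```text
time_s: 1.6
tool_pos: [0.5182, -0.0262, 0.2304]
tool_rot: [180.0, 0.0, -174.3]
force: [0.5, -0.5, -0.2]
grip_width: 0.0006
grasp_force: 0.0
```

Call:
arm_command --series '[[[8,-45,0],0],[[16,-90,0],0],[[24,-135,0],0],[[32,-180,0],0],[[37,-185,0],0]]'

```text
time_s: 2.1
tool_pos: [0.4976, -0.2194, 0.2306]
tool_rot: [-179.8, -0.1, -174.8]
force: [-0.8, 0.0, 0.2]
grip_width: 0.0004
grasp_force: 0.0
```

```bash
python3 - <<'E'
from h import *
o=env.get_obs();print(o['tool_pos'],o['tool_rot'],o['force'])
p,d=viewer.read_camera('wrist');cv2.imwrite('pics/w1.png',p)
p,d=viewer.read_camera('scene');cv2.imwrite('pics/s1.png',cv2.resize(p[80:300,100:400],None,fx=2.4,fy=2.4))
E
```

```text
[ 0.49761039 -0.21937954  0.2305858 ] [-1.79788219e+02 -5.30498893e-02 -1.74810615e+02] [-0.77012649  0.02009174  0.24796634]
```

View pics/w1.png

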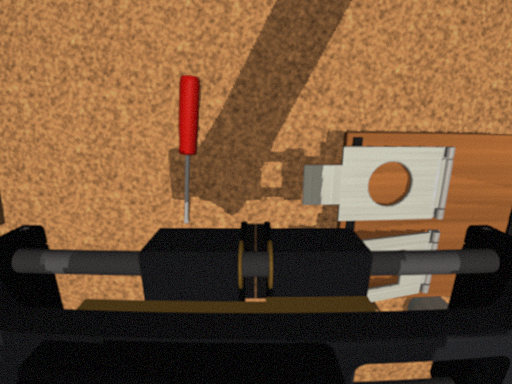

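View pics/s1.png

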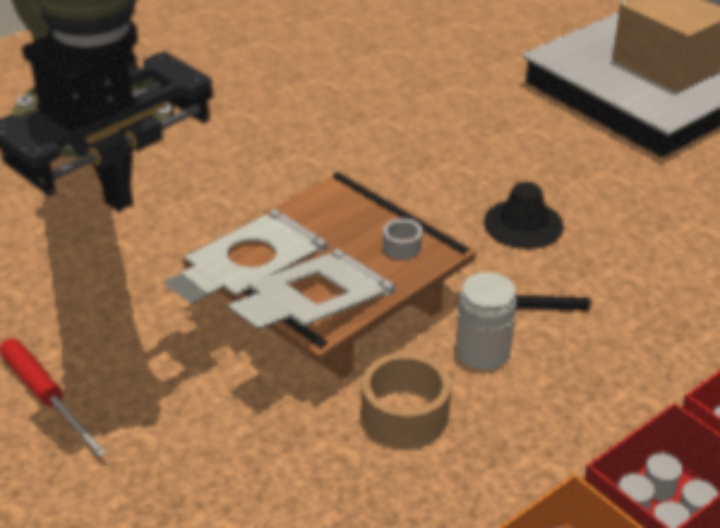

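The wrist view shows the round tab's end at (305,184), lined up with the closed fingers in the leaf's width direction. The scene view shows the gripper clear, outside the tab. I'll descend outside the tab end.

Call:
arm_command --series '[[[0,0,45],0],[[0,0,90],0],[[0,0,135],0],[[0,0,165],0],[[0,20,165],0]]'

```text
time_s: 2.7
tool_pos: [0.4943, -0.1908, 0.0606]
tool_rot: [179.9, -0.5, -174.3]
force: [-0.5, -0.1, 0.7]
grip_width: 0.0003
grasp_force: 0.0
```

Call:
arm_command --series '[[[0,4,0],0],[[0,8,0],0],[[0,12,0],0],[[0,15,0],0],[[0,18,0],0]]'

```text
time_s: 3.2
tool_pos: [0.4969, -0.1767, 0.0665]
tool_rot: [-179.8, 0.2, -174.3]
force: [1.8, -9.4, -2.1]
grip_width: 0.0005
grasp_force: 4.3
```

Call:
arm_command --series '[[[0,0,-4],0],[[0,0,-8],0],[[0,0,-12],0],[[0,1,-16],0],[[0,2,-20],0]]'

```text
time_s: 3.7
tool_pos: [0.4959, -0.1745, 0.0862]
tool_rot: [-179.8, 0.0, -174.3]
force: [0.5, -7.9, -1.4]
grip_width: 0.0004
grasp_force: 3.7
```

```bash
python3 - <<'E'
from h import *
o=env.get_obs();print(o['tool_pos'],o['force'])
p,d=viewer.read_camera('scene');cv2.imwrite('pics/s2.png',cv2.resize(p[100:260,130:330],None,fx=3,fy=3))
E
```

```text
[ 0.49585986 -0.17452051  0.0862096 ] [ 0.49799927 -7.87184439 -1.44526467]
```

View pics/s2.png

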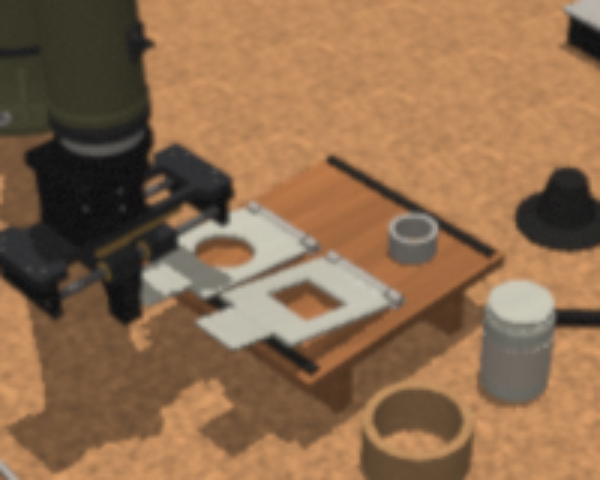

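```bash
cat >> h.py <<'E'
H=np.array([.4769,.0019]);ex=np.array([.9955,.095]);ey=np.array([-.095,.9955])
def leaf(sgn=0):
    o=env.get_obs();q=o['tool_pos'][:2]-H
    print('tool x,s,z',np.round([q@ex,q@ey,o['tool_pos'][2]],4),'F',np.round(o['force'],1),'t',o['time_s'])
    for n in ('top','scene'):
        p,d=viewer.read_camera(n);W=cloud(n,d);r=W[...,:2]-H;x=r@ex;s=r@ey;z=W[...,2]-.076
        hsv=cv2.cvtColor(p,cv2.COLOR_BGR2HSV)
        for nm,c in (('round',0),('square',.104)):
            m=(d>0)&(abs(x-c)<.036)&(hsv[...,1]<60)&(hsv[...,2]>90)&(np.hypot(s,z)>.02)&(np.hypot(s,z)<.125)&(z>-.004)&((z>.02)|(s<0)|(nm=='round'))
            if m.sum()>20:
                a=np.arctan2(z[m],-s[m]);print(n,nm,m.sum(),'angle',np.round(np.percentile(a,[25,50,75]),3))
E
python3 -c "
from h import *
leaf()"
```

```text
tool x,s,z [ 0.0022 -0.1774  0.0868] F [-0.4 -7.7 -0.3] t 3.75
top round 702 angle [0.132 0.157 0.19 ]
top square 1091 angle [0.224 0.24  0.265]
scene round 434 angle [0.162 0.179 0.232]
scene square 515 angle [0.259 0.276 0.345]
```

Call:
arm_command --series '[[[2,1,-7],0],[[2,3,-14],0],[[2,5,-21],0],[[2,7,-28],0],[[2,9,-35],0]]'

```text
time_s: 4.35
tool_pos: [0.4945, -0.1664, 0.1223]
tool_rot: [-179.8, 0.2, -174.3]
force: [2.4, -7.5, -0.4]
grip_width: 0.0004
grasp_force: 3.8
```

```bash
python3 -c "
from h import *
leaf()"
```

```text
tool x,s,z [ 0.0015 -0.1693  0.1223] F [ 2.4 -7.5 -0.4] t 4.35
top round 677 angle [0.345 0.372 0.402]
top square 1087 angle [0.224 0.24  0.26 ]
scene round 359 angle [0.388 0.405 0.465]
scene square 506 angle [0.256 0.274 0.343]
```

Call:
arm_command --series '[[[1,3,-8],0],[[1,7,-16],0],[[1,11,-24],0],[[1,15,-31],0],[[1,19,-38],0]]'

```text
time_s: 4.95
tool_pos: [0.4924, -0.1475, 0.161]
tool_rot: [-179.8, 0.4, -174.4]
force: [4.8, -6.5, 2.4]
grip_width: 0.0005
grasp_force: 3.5
```

Call:
arm_command --series '[[[0,5,-7],0],[[0,10,-13],0],[[0,16,-19],0],[[0,22,-25],0],[[0,28,-31],0]]'

```text
time_s: 5.45
tool_pos: [0.4898, -0.1202, 0.1927]
tool_rot: [-179.7, 0.4, -174.4]
force: [3.6, -8.1, 5.6]
grip_width: 0.0005
grasp_force: 4.1
```

```bash
python3 -c "
from h import *
leaf()"
```

```text
tool x,s,z [ 0.0012 -0.1228  0.1927] F [ 3.6 -8.1  5.6] t 5.45
top round 492 angle [0.851 0.871 0.901]
top square 1090 angle [0.222 0.239 0.262]
scene square 512 angle [0.257 0.278 0.342]
```

Call:
arm_command --series '[[[0,8,-5],0],[[0,16,-10],0],[[0,24,-15],0],[[0,32,-20],0],[[0,41,-24],0]]'

```text
time_s: 6.05
tool_pos: [0.4849, -0.0795, 0.2173]
tool_rot: [-179.8, 0.3, -174.4]
force: [0.0, -8.4, 13.4]
grip_width: 0.0005
grasp_force: 8.6
```

Call:
arm_command --series '[[[0,9,-2],0],[[0,18,-4],0],[[0,28,-6],0],[[0,38,-8],0],[[0,48,-10],0]]'

```text
time_s: 6.55
tool_pos: [0.478, -0.0272, 0.2235]
tool_rot: [180.0, -0.0, -174.2]
force: [1.8, -1.2, -0.2]
grip_width: 0.0008
grasp_force: 1.0
```

```bash
python3 -c "
from h import *
leaf()
p,d=viewer.read_camera('scene');cv2.imwrite('pics/s3.png',cv2.resize(p[60:260,110:330],None,fx=3,fy=3))"
```

```text
tool x,s,z [-0.0016 -0.0291  0.2235] F [ 1.8 -1.2 -0.2] t 6.55
top square 555 angle [0.223 0.239 0.256]
scene round 371 angle [1.484 1.497 1.515]
scene square 515 angle [0.258 0.276 0.352]
```

View pics/s3.png

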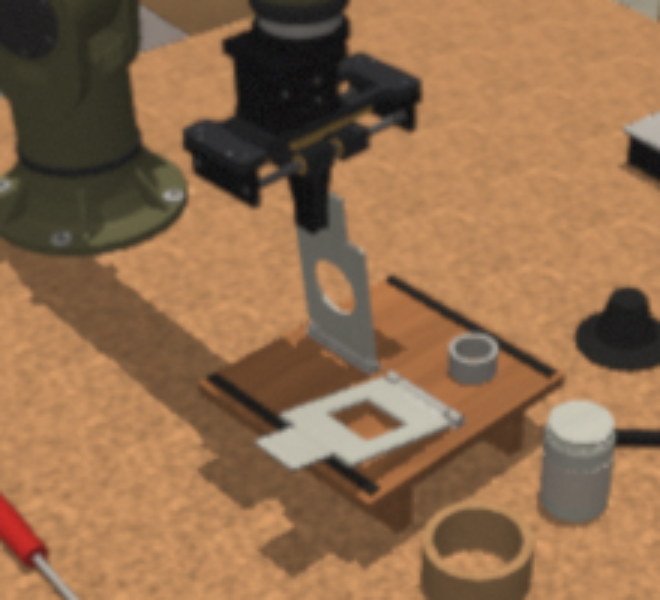

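The scene shows the leaf nearly upright (about 1.48 rad) with the fingertips behind it at (313,215) in the crop. The square leaf has not moved. Next I'll push it past vertical.

Call:
arm_command --series '[[[-1,13,-3],0],[[-1,26,-3],0],[[-1,39,-2],0],[[-1,52,0],0],[[-1,65,3],0]]'

```text
time_s: 7.2
tool_pos: [0.4725, 0.0375, 0.2202]
tool_rot: [-180.0, -0.0, -174.2]
force: [0.7, -2.1, -0.7]
grip_width: 0.0005
grasp_force: 0.9
```

Call:
arm_command --series '[[[0,8,3],0],[[0,16,6],0],[[0,24,10],0],[[0,31,15],0],[[0,38,20],0]]'

```text
time_s: 7.7
tool_pos: [0.4693, 0.0749, 0.2005]
tool_rot: [180.0, 0.1, -174.3]
force: [-0.0, -0.7, 2.2]
grip_width: 0.0007
grasp_force: 0.8
```

```bash
python3 -c "
from h import *
leaf()"
```

```text
tool x,s,z [-0.0007  0.0734  0.2005] F [-0.  -0.7  2.2] t 7.7
top square 1081 angle [0.225 0.24  0.259]
scene round 585 angle [2.165 2.188 2.208]
scene square 508 angle [0.26  0.277 0.341]
```

Call:
arm_command --series '[[[0,8,5],0],[[0,15,11],0],[[0,22,17],0],[[0,28,23],0],[[0,33,29],0]]'

```text
time_s: 8.3
tool_pos: [0.4655, 0.1076, 0.1709]
tool_rot: [-180.0, -0.0, -174.2]
force: [-0.3, -1.5, 0.9]
grip_width: 0.0008
grasp_force: 0.7
```

Call:
arm_command --series '[[[0,6,7],0],[[0,11,15],0],[[0,15,22],0],[[0,19,30],0],[[0,23,38],0]]'

```text
time_s: 8.8
tool_pos: [0.4633, 0.1301, 0.1329]
tool_rot: [180.0, 0.0, -174.3]
force: [-0.1, -1.4, 0.9]
grip_width: 0.0007
grasp_force: 0.7
```

```bash
python3 -c "
from h import *
leaf()"
```

```text
tool x,s,z [-0.0013  0.1289  0.1329] F [-0.1 -1.4  0.9] t 8.8
top round 208 angle [2.702 2.742 2.785]
top square 1099 angle [0.225 0.241 0.265]
scene round 524 angle [2.742 2.776 2.796]
scene square 505 angle [0.259 0.279 0.35 ]
```

Call:
arm_command --series '[[[0,2,9],0],[[0,4,18],0],[[0,4,26],0],[[0,5,34],0],[[0,5,40],0]]'

```text
time_s: 9.4
tool_pos: [0.4627, 0.135, 0.0927]
tool_rot: [180.0, -0.0, -174.3]
force: [0.1, 1.2, 1.3]
grip_width: 0.0005
grasp_force: 0.6
```

Call:
arm_command --series '[[[0,0,2],0],[[0,0,4],0],[[0,0,6],0],[[0,0,8],0],[[0,0,9],0]]'

```text
time_s: 9.9
tool_pos: [0.4629, 0.1347, 0.0862]
tool_rot: [180.0, -0.0, -174.3]
force: [-7.8, -2.1, 18.9]
grip_width: 0.0003
grasp_force: 9.4
```

Call:
arm_command --series '[[[0,0,0],0],[[0,0,-3],0],[[0,0,-15],0],[[0,0,-50],0],[[0,0,-95],0]]'

```text
time_s: 10.4
tool_pos: [0.4615, 0.1341, 0.1794]
tool_rot: [-179.9, -0.2, -174.3]
force: [0.9, 0.4, -0.0]
grip_width: -0.0001
grasp_force: 0.0
```

Call:
arm_command --series '[[[0,30,-20],0],[[0,70,-20],0],[[0,115,-20],0],[[0,160,-20],0],[[0,200,-20],0]]'

```text
time_s: 10.9
tool_pos: [0.4424, 0.3361, 0.2003]
tool_rot: [179.9, 0.1, -174.2]
force: [-0.1, -0.2, 0.5]
grip_width: 0.0005
grasp_force: 0.0
```

```bash
python3 -c "
from h import *
leaf()
p,d=viewer.read_camera('top');cv2.imwrite('pics/t4.png',p)
W=cloud('top',d);r=W[...,:2]-H;s=r@ey;x=r@ex
for a in (.03,.1,.115,.13,.15,.165):
  m=(abs(s-a)<.006)&(abs(x)<.04)&(W[...,2]>.05);print(a,m.sum(),np.median(W[...,2][m]))
for u,v in [(224,190),(222,145),(139,205)]:print(W[v,u])"
```

```text
tool x,s,z [-0.0026  0.336   0.2003] F [-0.1 -0.2  0.5] t 10.9
top round 1147 angle [3.036 3.106 3.125]
top square 1084 angle [0.223 0.241 0.265]
scene round 423 angle [3.031 3.081 3.102]
scene square 501 angle [0.26  0.278 0.351]
0.03 994 1.0573440817808084
0.1 203 0.07741071978035707
0.115 208 0.07718261203392468
0.13 136 0.07755504918078426
0.15 120 0.07722817355668793
0.165 106 0.07745418731336773
[0.5884891  0.07493723 0.09523917]
[0.68891338 0.08078131 0.09173717]
[0.55863851 0.26610587 0.05326424]
```

View pics/t4.png

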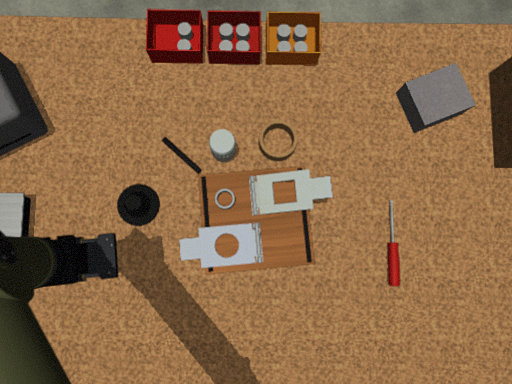

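The top view shows the round leaf flat on the empty half, with its tab at (190,248) and its upper face at an even 77 mm. The square leaf, collar and other things have not moved, and the gripper is clear.

```bash
python3 -c "
from cell import env
print(env.sign_off())"
```

```text
the job is handed in; nothing more can be done
None
```

I turned the round-opening leaf over its spine with the closed fingertips and pressed it flat (peak about 19 N) on the empty half; the square leaf and other things did not move, the gripper ended clear, and I handed the job in at about 11 s.

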